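# Roll a shaft into the vee cradle and clamp it

### The arm

A 6-joint arm with a two-finger parallel gripper is mounted at the origin on a cart in front of the work surface, level with it; the furniture and walls round the work are solid. World frame = base frame: x ahead of the robot, y to its left, z up, the work surface at z = 0. Lengths are in m, angles in rad, forces in N, time in s.
With the tool pointing down it reaches from about 0.425 to 0.95 m from the base axis. Payload 3.5 kg.
Tool frame: the origin (TCP) lies at the very end of the fingers, on their centre line; the grasp point (between the pads) lies 19 mm behind it; z points along the fingers, y is the line along which they close (so a half turn about z gives the same grasp; the last joint's range is limited). The gripper opens to 85 mm and grips with 20 to 120 N. Pads are 22 mm wide; open, the fingers measure 114 mm over their backs; the gripper's body (76 mm by 85 mm) begins 54 mm behind the grasp point. The pads swing forward as they close: fully open they stand 13 mm farther back than shut.
Start: joints at [-1.343, 0.286, 1.577, -0, 1.279, -0.15], TCP at [0.249, -0.627, 0.206] pointing down, gripper open.
Joint ranges: [-2.77, 2.77], [-0.9, 2.22], [0.21, 2.48], [-1.53, 4.67], [0.24, 2.81], [-2.84, 2.84]. Speed limits (rad/s): [2.79, 2.79, 3.14, 3.14, 3.14, 3.14].

### API

Orientations are given as a unit quaternion [x, y, z, w].
In Python, from plant import * gives the robot as it stands.
- The arm moves only by the tool play_rows, never from a script. Its argument "targets" is a list of rows, each an object of numbers: "tx", "ty", "tz": the shift along the tool's x, y, z in mm; "yaw": the turn about the tool's z in rad; "gripper": the opening, from 0 (shut) to 1 (fully open). A call has 1 to 8 rows; each row shifts and turns the commanded pose from where the row before left it, along the tool's axes as they then stand; what a row does not reach is not made up. A row lasts 1/8 s, in which the tool goes at most 62.5 mm and 10.7 degrees, less where a joint would pass 70% of its speed; a pose out of reach is approached as far as the arm can. A call is refused whole if a number of a shift passes 62.5 or a number of a turn 0.188, either way. A call with a gripper value outside its range is refused whole. The fingers move at their own pace and stop on an object; "newtons" is the grip in N (left out, the last holds). Time passes only in rows, so rows that do not move let the fingers close. It gives the time, the measured TCP pose, the force, the opening and the grip force at its end, in the units of the state.
- observe(): the state, without advancing time (a new reading comes with each control period).
- capture(name): name is "scene" or "top" or "wrist"; returns a dict with "color" (480x640x3 uint8, red, green, blue), "z_map" (480x640 float32, m along the optical axis (not along the pixel's ray), 0 where there is no reading), "K" (3x3 intrinsics, pixels), "pose" (4x4, takes a point from camera to world coordinates); the wrist camera has in their place "mount" (4x4, takes a point from camera to tool coordinates, whose origin is the TCP and whose axes are the flange's). Camera axes: x right, y down, z forward; pixel columns grow to the right and rows downward; lengths in m; the calibration is good to about 2 mm. A picture is of the moment at which its call begins: read the wrist's pose just before it.
- finish_job(): hands the job in; it is judged then, once.
The state is a dict: "t": time; "q": joint angles; "qvel": joint speeds; "effort": joint torques, N m; "ee_pos": TCP position; "ee_rot": TCP orientation; "ft_force": force on the tool from outside, world axes, zero at the start; "wrist_torque": the same for the moment, N m; "opening": finger opening in m; "finger_force": force on a finger pad.
Only numpy, scipy, OpenCV 4.12 (cv2) and the standard library are available. Lean on these libraries where they do the work, as an engineer would, in place of code of your own. Each camera call takes 0.05 s, during which the arm holds its last target. There are 200 camera calls.

### The job

Set the steel shaft up for measurement: push it gently along the white runway, without gripping or lifting it, so that it rolls into the vee cradle under the blue sensor head, and take the gripper off it so that it settles and centres itself there. Then swing the clamp down by its red ball lever until the orange jaw pad rests on the shaft, and leave it clamped. Do not touch the sensor head, and leave the other things around the fixture where they are.

Things in the scene. Friction and masses are not known exactly. Their poses are not given: they have to be found in the camera images.
- shaft_center (a point): Centre of the loose, oiled smooth steel shaft (about 0.5 kg, slippery, friction about 0.2): 34 mm in diameter over its middle 90 mm, 25 mm over the last 15 mm at both ends, 120 mm long in all, two brass-coloured bands. Its y axis is its length; x and z turn as it rolls. It starts across the low end of the runway, against the front lip and parallel to the vee; let go on the runway, it rolls back there.
- shaft: The same shaft; its origin is the same point, its centre.
- vee (a point): Fixed point where the shaft's centre lies when fully seated, 52 mm above the table. x points level from the runway into the vee (roll this way), y along the vee (to the robot's side), z up. Two 90 degree vee blocks, tops 44 mm above the table, mouth from x = -15 to +15 mm: a shaft drops 9 mm in once its centre passes x = -15 mm. A stop behind (face x = +22 mm) keeps it from rolling through.
- runway (a point): Fixed point in the middle of the white runway plate, on its top, 42 mm above the table, 60 mm before vee; axes as vee. The plate reaches from x = -100 to -21 mm of vee, 136 mm wide between side guides 12 mm high, and rises by 3 degrees towards the vee, where its top is 44 mm above the table. Its lip at the low end is 7 mm high.
- sensor_head: Fixed blue box over the vee on a column behind it (at +x). Origin on the table under vee, same axes. Underside 170 mm, top 206 mm above the table; covers x = -45 to +91 mm, y = -70 to +50 mm. A gripper pointing straight down has no room near the vee: tilt the tool by some 40 degrees, fingers pointing down and along +x, to reach under it.
- clamp (a joint): Angle (rad) of the clamp: a cross shaft behind the vee with the jaw (middle, orange pad) and the ball lever (at the robot's side, outside the head). 0 = open, lever and jaw raised 1.1 rad above level, leaning over the vee (to -x); grows as they swing down; about 1.1 = level, pad on top of a seated shaft; with an empty vee it goes to 1.3. Stiff hinge (0.18 N m): stays where it is left.
- knob (a point): Centre of the red ball (28 mm in diameter) at the end of the clamp's lever (a 10 mm rod), 105 mm from the hinge axis, at y = +130 mm of vee. It moves with the clamp, about 94 mm down and 57 mm back over the runway (-x) in all.
- clamp_hinge (a point): Fixed point on the clamp's hinge axis beside the ball lever, 85 mm above the table, 50 mm behind vee (its +x) and 130 mm nearer the robot (+y); axes as vee, the hinge axis runs along y.
- ring_gauge_c (a point): Bystander: steel ring gauge 58 mm in diameter, 18 mm high, lying on the table before the fixture, near the table's front edge; its centre.
- dowel_pin_c (a point): Bystander: steel dowel pin 12 mm thick and 70 mm long, lying on the table before the low end of the runway; its centre.
- carton_c (a point): Bystander: white and blue bearing carton 62 x 76 x 24 mm, lying on the table to the right of the fixture; its centre.

How it is judged:
On the way:
1. the shaft has rolled into the vee and lies there at rest, untouched, with the clamp still open (x of shaft_center in the frame of vee between -0.004 and 0.004 m and z of shaft_center in the frame of vee between -0.004 and 0.003 m and angle between the y axis of shaft_center and the y axis of vee, either way round below 0.04 rad and linear speed of shaft below 0.02 m/s and contact force between the fingers and shaft below 0.1 N and value of joint clamp below 0.5 rad), for 0.3 s.
At the end, for the whole second after the job is handed in: The shaft lies at rest in the vee (centre within 4 mm of the vee point across and -4 to +3 mm in height, parallel within 0.04 rad) and the clamp is closed on it (clamp joint between 1.05 and 1.17), standing still (x of shaft_center in the frame of vee between -0.004 and 0.004 m and z of shaft_center in the frame of vee between -0.004 and 0.003 m and angle between the y axis of shaft_center and the y axis of vee, either way round below 0.04 rad and linear speed of shaft below 0.02 m/s and value of joint clamp between 1.05 and 1.17 rad and velocity of joint clamp between -0.05 and 0.05 rad/s); the robot touches nothing.
It fails at once if the shaft is lifted (centre more than 16 mm above its seated height, 7 mm above where it rolls) (z of shaft_center in the frame of vee above 0.016 m).
It fails at once if the shaft is gripped or pushed hard (over 20 N from the fingers) (contact force between the fingers and shaft above 20 N).
It fails at once if the sensor head is touched (over 2 N) (contact force between any of the fingers, the arm and sensor_head above 2 N).
It fails at once if a bystander is moved by more than 20 mm (distance of any of ring_gauge_c, dowel_pin_c, carton_c from where it was at the start of the episode above 0.02 m).
It also fails if it takes over 51 s, if anything falls off the work surface, if the arm or the gripper's body presses on something with over 40 N, if the wrist force passes 120 N, or if a joint passes its speed limit or range.

## Working session

There is one attempt and no reset: what is moved stays moved. The work goes in short steps, Python scripts to look and compute and a tool call to move; the robot and the scene stay as the last step left them, time stands still between calls to the robot, and variables do not carry over. Pictures are saved under pics/ and viewed, at most 10 in all, crops included, and the job is handed in when it is done.

Besides the shell and the picture viewer there is one more tool, called after ">>>" as name([rows], argument=value, ...), one row to a line, values as JSON. play_rows: Moves the arm, as the interface text tells. Its arguments: {"type":"object","properties":{"targets":{"type":"array"},"newtons":{"type":"number"}},"required":["targets"]}

```bash
ls; mkdir -p pics; python3 - <<'E'
from plant import *
import cv2,numpy as np
s=observe();print(s)
for n in("scene","top"):
    c=capture(n);cv2.imwrite(f"pics/{n}0.png",c["color"][:,:,::-1]);np.savez(f"{n}0.npz",**c);print(n,c["K"],c["pose"].round(3))
E
```

```text
pics
{'t': 0.0, 'q': array([-1.34299916e+00,  2.87178822e-01,  1.57814630e+00,  1.22670334e-05,
        1.27860875e+00, -1.49993381e-01]), 'qvel': array([-2.30290187e-04, -9.47295102e-04, -1.50446433e-04, -4.61064222e-04,
       -1.21054210e-03, -6.45809462e-05]), 'effort': array([-1.45783659e-03, -4.05985272e+01, -2.92626339e+01, -1.65835149e-04,
        5.84127454e-03, -4.54217357e-06]), 'ee_pos': array([ 0.24885954, -0.6266926 ,  0.2045551 ]), 'ee_rot': array([ 9.82211933e-01,  1.87772063e-01, -3.96603763e-05, -1.16995156e-03]), 'ft_force': array([ 0.01151855, -0.09179594,  0.0792627 ]), 'wrist_torque': array([ 0.00137575, -0.01518544, -0.02679425]), 'finger_force': 0.0, 'opening': 0.08536165796288073}
scene [[440.20880383   0.         321.09122589]
 [  0.         440.20880383 247.96901555]
 [  0.           0.           1.        ]] [[-0.452 -0.459  0.765 -0.138]
 [-0.892  0.214 -0.399  0.351]
 [ 0.019 -0.862 -0.506  0.537]
 [ 0.     0.     0.     1.   ]]
top [[579.77968907   0.         322.41973344]
 [  0.         579.77968907 234.1344648 ]
 [  0.           0.           1.        ]] [[ 0.398 -0.858  0.325  0.205]
 [-0.917 -0.37   0.148 -0.129]
 [-0.006 -0.357 -0.934  0.979]
 [ 0.     0.     0.     1.   ]]
```

View pics/scene0.png

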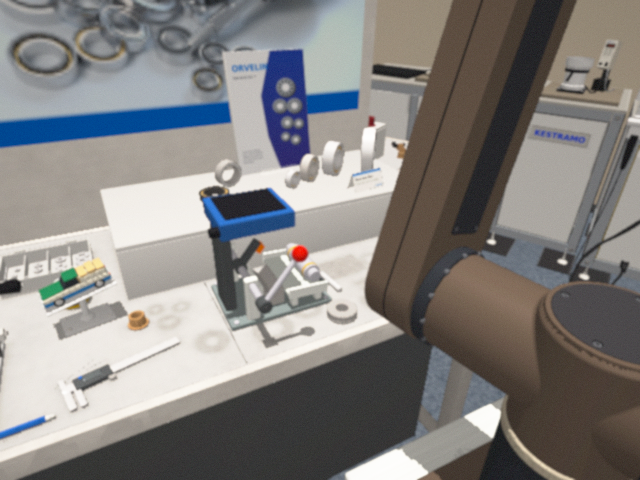

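View pics/top0.png

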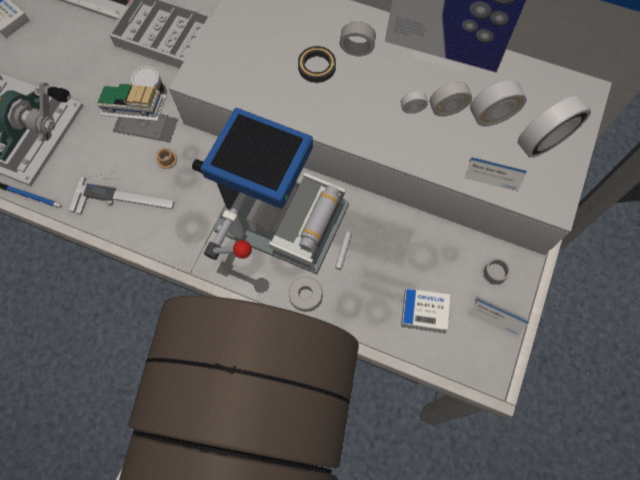

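Scene shows the fixture with blue head (250,210) and red knob (300,253). Top shows head (255,155), shaft on runway (320,218), knob (242,249), ring (305,293), dowel (343,250) and carton (427,310).

```bash
cat > h.py <<'E'
import numpy as np,cv2
def cloud(c,T=None):
    K=c["K"];T=c["pose"] if T is None else T
    v,u=np.mgrid[:480,:640];z=c["z_map"]
    P=np.stack([(u-K[0,2])/K[0,0]*z,(v-K[1,2])/K[1,1]*z,z],-1)
    return P@T[:3,:3].T+T[:3,3]
def ray(c,u,v,h,T=None):
    K=c["K"];T=c["pose"] if T is None else T
    d=T[:3,:3]@np.array([(u-K[0,2])/K[0,0],(v-K[1,2])/K[1,1],1])
    return T[:3,3]+d*(h-T[2,3])/d[2]
def red(c):
    r,g,b=[c["color"][:,:,i].astype(int) for i in range(3)]
    return (r>120)&(g<60)&(b<60)
E
python3 - <<'E'
from h import *
c=np.load("top0.npz");s=np.load("scene0.npz")
W=cloud(c);v,u=np.mgrid[:480,:640]
m=(abs(W[...,2]-.206)<.006)&(u>190)&(u<320)&(v>100)&(v<215)
print("z",np.median(W[...,2][m]))
r=cv2.minAreaRect((W[m][:,:2]*1000).astype(np.float32));print("head",r,cv2.boxPoints(r))
for n,k in(("top",c),("scene",s)):
    M=red(k);l,num,st,ce=cv2.connectedComponentsWithStats(M.astype(np.uint8))
    for i in range(1,l):
        if st[i,4]>40: print(n,ce[i],st[i],ray(k,*ce[i],.1786), np.median(cloud(k)[num==i],0))
# shaft / runway
R=(u>265)&(u<360)&(v>165)&(v<275)
P=W[R]
a=P[(P[:,2]>.066)&(P[:,2]<.085)]
r=cv2.minAreaRect((a[:,:2]*1000).astype(np.float32));print("shaft",len(a),r,np.percentile(a[:,2],[5,50,95]))
col=c["color"].astype(int);
b=R&(col[...,0]-col[...,2]>40);l,num,st,ce=cv2.connectedComponentsWithStats(b.astype(np.uint8))
for i in range(1,l):
    if st[i,4]>5: print("band",ce[i],st[i,4],ray(c,*ce[i],.072))
a=P[(abs(P[:,2]-.042)<.004)]
r=cv2.minAreaRect((a[:,:2]*1000).astype(np.float32));print("plate",len(a),r)
for n,uv,h in(("ring",(305,293),.018),("dowel",(343,250),.012),("carton",(427,310),.024)): print(n,ray(c,*uv,h),W[uv[1],uv[0]])
E
```

```text
z 0.20605957945179953
head ((557.5864868164062, 137.57064819335938), (136.04844665527344, 120.99913024902344), 89.65684509277344) [[496.6806   69.90998]
 [617.67755  69.18531]
 [618.4924  205.23132]
 [497.49542 205.956  ]]
top [241.1875     248.04326923] [233 241  17  16 208] [0.41638003 0.09807244 0.1786    ] [0.41637143 0.09795974 0.17724   ]
scene [299.42138365 253.48427673] [293 247  14  14 159] [0.40243203 0.10697561 0.1786    ] [0.41042233 0.10362307 0.17395948]
shaft 1036 ((575.5690307617188, 30.552261352539062), (37.41603088378906, 170.55003356933594), 84.10415649414062) [0.06678437 0.07171996 0.07618933]
band [328.50793651 196.6984127 ] 63 [0.58799179 0.03203064 0.072     ]
band [311.85714286 232.78571429] 70 [0.51590599 0.03145413 0.072     ]
plate 2242 ((567.5045776367188, 70.08775329589844), (123.56684875488281, 190.1500701904297), 85.93533325195312)
ring [0.42890482 0.00721156 0.018     ] [0.4325798  0.00944866 0.00223741]
dowel [ 0.52845421 -0.02164539  0.012     ] [ 0.52846896 -0.02164049  0.01195593]
carton [ 0.48187079 -0.19361315  0.024     ] [ 0.48164736 -0.19356123  0.0247703 ]
```

Measured: the vee is at about world (0.547, 0.1145), its x axis along world +y and its y axis along world −x. The shaft centre is near (0.552, 0.030). The knob is at (0.42, 0.10, 0.166), so the clamp sits at about 0.2 rad. Sizes match the given ones. The moves can't tilt the tool, so I'll push with the back of the leading finger, opened along world y.

>>> play_rows([
  {"yaw":0.188,"gripper":1},
  {"yaw":0.188},
  {"tx":30,"ty":-50},
  {"tx":30,"ty":-50},
  {"tx":30,"ty":-50},
  {"tx":30,"ty":-50},
  {"tx":30,"ty":-50},
  {"tx":30,"ty":-50},
])

```text
invalid input
```

>>> play_rows([
  {"tx":30,"ty":-50},
  {"tx":30,"ty":-50},
  {"tx":30,"ty":-50},
  {"tx":30,"ty":-50},
  {"tx":3,"ty":0},
  {"tz":0},
  {"tz":0},
])

```text
invalid input
```

```bash
python3 - <<'E'
from plant import *
from h import *
s=observe();print(s["t"],s["ee_pos"],s["ee_rot"],s["q"])
c=capture("wrist");cv2.imwrite("pics/w1.png",c["color"][:,:,::-1]);np.savez("w1.npz",**c);print(c["mount"].round(3))
P=cloud(c,c["mount"]);z=c["z_map"]
m=(z>0)&(P[...,2]<.03)
for y0 in range(-65,66,10):
    k=m&(P[...,1]*1000>y0)&(P[...,1]*1000<=y0+10)
    if k.sum()>20: print(y0,k.sum(),P[k][:,0].min().round(3),P[k][:,0].max().round(3),P[k][:,2].min().round(3),P[k][:,2].max().round(3))
E
```

```text
0.1 [ 0.24886878 -0.6267528   0.20466364] [ 9.82209754e-01  1.87784096e-01 -3.05371087e-05 -1.06406862e-03] [-1.34301015e+00  2.87101945e-01  1.57804043e+00  2.26543824e-05
  1.27857918e+00 -1.50031831e-01]
[[ 0.001 -0.961 -0.278  0.069]
 [ 1.     0.001  0.001 -0.   ]
 [-0.001 -0.278  0.961 -0.168]
 [ 0.     0.     0.     1.   ]]
-65 6036 -0.014 0.013 -0.106 -0.046
-55 4453 -0.013 0.013 -0.099 -0.042
-45 5707 -0.013 0.017 -0.111 -0.038
-35 4117 0.01 0.017 -0.118 -0.095
-25 2731 0.007 0.02 -0.121 -0.098
-15 3018 0.007 0.02 -0.121 -0.097
-5 2596 0.007 0.011 -0.113 -0.098
5 3041 0.007 0.02 -0.122 -0.098
15 2729 0.008 0.019 -0.121 -0.098
25 4130 0.01 0.017 -0.119 -0.095
35 5751 -0.013 0.017 -0.111 -0.038
45 4455 -0.014 0.013 -0.099 -0.043
55 6209 -0.014 0.013 -0.107 -0.047
65 1562 -0.009 0.013 -0.099 -0.082
```

View pics/w1.png

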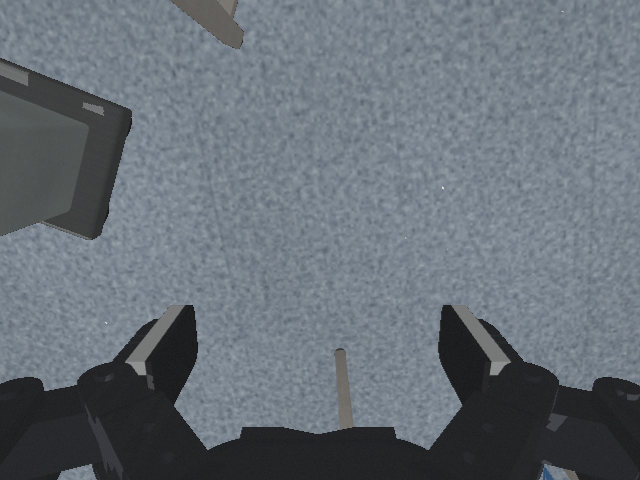

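The wrist view shows both open fingers, tips near (190,305) and (445,305), with knuckles wider than the tips. The move call was refused, so I'll write out every field and check the tip depth first.

>>> play_rows([
  {"tx":0,"ty":0,"tz":0,"yaw":0.18,"gripper":1},
  {"tx":0,"ty":0,"tz":0,"yaw":0.18,"gripper":1},
  {"tx":0,"ty":0,"tz":0,"yaw":0.018,"gripper":1},
])

```text
t: 0.52
ee_pos: [0.2489, -0.6271, 0.2054]
ee_rot: [1.0, 0.0, -0.0, -0.0]
ft_force: [-0.1, 0.8, -0.1]
opening: 0.0854
finger_force: 0.0
```

```bash
python3 - <<'E'
from plant import *
from h import *
s=observe();print(s["t"],s["ee_pos"],s["ee_rot"])
c=np.load("w1.npz");P=cloud(c,c["mount"])
print(c["K"])
for v in (300,304,306,310,320,340,370): print(v,[(u,c["z_map"][v,u].round(3),(P[v,u]*1000).round(0)) for u in (188,470,485,495,505,520)])
E
```

```text
0.525 [ 0.24893499 -0.62712473  0.2054228 ] [ 9.99999815e-01  4.27142874e-04 -1.04254735e-04 -4.21338519e-04]
[[410.25618762   0.         317.59848495]
 [  0.         410.25618762 237.47190652]
 [  0.           0.           1.        ]]
300 [(188, np.float32(1.172), array([-428., -369.,  908.])), (470, np.float32(1.172), array([-427.,  437.,  908.])), (485, np.float32(1.17), array([-426.,  479.,  906.])), (495, np.float32(1.175), array([-429.,  509.,  910.])), (505, np.float32(1.167), array([-425.,  534.,  903.])), (520, np.float32(1.171), array([-427.,  579.,  907.]))]
304 [(188, np.float32(1.179), array([-442., -371.,  912.])), (470, np.float32(1.173), array([-439.,  437.,  905.])), (485, np.float32(1.17), array([-438.,  479.,  903.])), (495, np.float32(1.173), array([-439.,  508.,  905.])), (505, np.float32(1.179), array([-441.,  540.,  911.])), (520, np.float32(1.18), array([-442.,  583.,  911.]))]
306 [(188, np.float32(0.136), array([  9., -43., -44.])), (470, np.float32(1.176), array([-446.,  438.,  907.])), (485, np.float32(1.177), array([-446.,  482.,  907.])), (495, np.float
[... 770 characters left out ...]
, np.float32(1.192), array([-492.,  590.,  910.]))]
340 [(188, np.float32(0.135), array([ -1., -43., -48.])), (470, np.float32(0.115), array([ 10.,  42., -66.])), (485, np.float32(0.115), array([ 10.,  47., -66.])), (495, np.float32(0.123), array([  5.,  53., -59.])), (505, np.float32(0.123), array([  6.,  56., -59.])), (520, np.float32(1.207), array([-555.,  597.,  907.]))]
370 [(188, np.float32(0.135), array([-10., -43., -51.])), (470, np.float32(0.114), array([  2.,  42., -69.])), (485, np.float32(0.106), array([  7.,  43., -76.])), (495, np.float32(0.106), array([  7.,  46., -76.])), (505, np.float32(0.099), array([ 11.,  45., -82.])), (520, np.float32(0.097), array([ 12.,  48., -84.]))]
```

>>> play_rows([
  {"tx":30,"ty":-50,"tz":0,"yaw":0,"gripper":1},
  {"tx":30,"ty":-50,"tz":0,"yaw":0,"gripper":1},
  {"tx":30,"ty":-50,"tz":0,"yaw":0,"gripper":1},
  {"tx":30,"ty":-50,"tz":0,"yaw":0,"gripper":1},
  {"tx":30,"ty":-50,"tz":0,"yaw":0,"gripper":1},
  {"tx":30,"ty":-50,"tz":0,"yaw":0,"gripper":1},
  {"tx":30,"ty":-50,"tz":0,"yaw":0,"gripper":1},
  {"tx":30,"ty":-50,"tz":0,"yaw":0,"gripper":1},
])

```text
t: 1.52
ee_pos: [0.4898, -0.2257, 0.206]
ee_rot: [1.0, 0.001, 0.0, 0.0]
ft_force: [-0.0, -0.6, -1.0]
opening: 0.0855
finger_force: 0.0
```

>>> play_rows([
  {"tx":30,"ty":-50,"tz":0,"yaw":0,"gripper":1},
  {"tx":30,"ty":-50,"tz":30,"yaw":0,"gripper":1},
  {"tx":3,"ty":0,"tz":50,"yaw":0,"gripper":1},
  {"tx":0,"ty":0,"tz":0,"yaw":0,"gripper":1},
  {"tx":0,"ty":0,"tz":0,"yaw":0,"gripper":1},
])

```text
t: 2.15
ee_pos: [0.5512, -0.1306, 0.1288]
ee_rot: [1.0, 0.0, 0.001, 0.0]
ft_force: [-0.9, 0.1, -0.1]
opening: 0.0853
finger_force: 0.0
```

```bash
python3 - <<'E'
from plant import *
from h import *
from scipy.spatial.transform import Rotation as R
s=observe();print(s["t"],s["ee_pos"],s["ee_rot"],s["q"])
T=np.eye(4);T[:3,:3]=R.from_quat(s["ee_rot"]).as_matrix();T[:3,3]=s["ee_pos"]
c=capture("wrist");W=cloud(c,T@c["mount"]);np.savez("w2.npz",**c)
k=c["color"].copy()
for n in("top","scene"):
    d=capture(n);np.savez(n+"2.npz",**d);cv2.imwrite(f"pics/{n}2.png",d["color"][:,:,::-1])
    p=np.linalg.inv(d["pose"])@np.r_[s["ee_pos"],1];p=d["K"]@p[:3];print(n,"TCP px",p[:2]/p[2])
for uv in((320,60),(500,60),(320,150),(150,60),(320,250)): print(uv,W[uv[1],uv[0]].round(4),k[uv[1],uv[0]])
a=cv2.imread("pics/scene2.png")[130:370,150:470];a=cv2.resize(a,None,fx=2,fy=2,interpolation=cv2.INTER_CUBIC)
cv2.imwrite("pics/m2.png",np.hstack([a[:, :400] if 0 else cv2.resize(a,(400,300)),cv2.resize(k[:,:,::-1],(400,300))]))
E
```

```text
2.15 [ 0.55122894 -0.13056727  0.12875903] [9.99999699e-01 5.87211554e-05 6.92968659e-04 3.42665173e-04] [-4.11615716e-01  1.24963057e-01  1.91332690e+00 -8.23957576e-05
  1.10175832e+00  1.15910036e+00]
top TCP px [414.86460113 238.6666421 ]
scene TCP px [373.19752758 215.85614204]
(320, 60) [ 6.585e-01 -1.328e-01 -2.000e-04] [156 152 146]
(500, 60) [ 6.588e-01 -2.537e-01 -5.000e-04] [157 153 149]
(320, 150) [ 0.5993 -0.1329 -0.0015] [94 93 89]
(150, 60) [ 0.6568 -0.0235  0.0123] [84 83 79]
(320, 250) [ 0.5251 -0.1331  0.0008] [90 88 86]
```

View pics/m2.png

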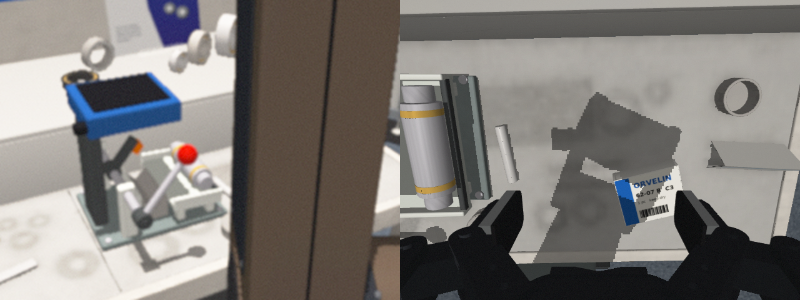

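The left half shows the head, clamp and shaft beside the arm. The right half (wrist view) shows the shaft at about (425,145), the dowel at (505,150) and the carton at (648,195), in panel pixels. The wrist depth agrees with the table height. It puts the open fingertips well behind the TCP, so I'll probe the table gently to settle the offset.

>>> play_rows([
  {"tx":0,"ty":0,"tz":50,"yaw":0,"gripper":1},
  {"tx":0,"ty":0,"tz":50,"yaw":0,"gripper":1},
  {"tx":0,"ty":0,"tz":20,"yaw":0,"gripper":1},
  {"tx":0,"ty":0,"tz":0,"yaw":0,"gripper":1},
])

```text
t: 2.8
ee_pos: [0.5504, -0.13, 0.0071]
ee_rot: [1.0, -0.0, -0.001, -0.0]
ft_force: [-0.3, 0.3, 0.5]
opening: 0.0855
finger_force: 0.0
```

>>> play_rows([
  {"tx":0,"ty":0,"tz":3,"yaw":0,"gripper":1},
  {"tx":0,"ty":0,"tz":3,"yaw":0,"gripper":1},
  {"tx":0,"ty":0,"tz":2,"yaw":0,"gripper":1},
  {"tx":0,"ty":0,"tz":0,"yaw":0,"gripper":1},
])

```text
t: 3.3
ee_pos: [0.5508, -0.1298, -0.0004]
ee_rot: [1.0, -0.0, 0.0, 0.0]
ft_force: [0.8, -0.8, 0.6]
opening: 0.0854
finger_force: 0.0
```

>>> play_rows([
  {"tx":0,"ty":0,"tz":3,"yaw":0,"gripper":1},
  {"tx":0,"ty":0,"tz":3,"yaw":0,"gripper":1},
  {"tx":0,"ty":0,"tz":3,"yaw":0,"gripper":1},
  {"tx":0,"ty":0,"tz":2,"yaw":0,"gripper":1},
  {"tx":0,"ty":0,"tz":0,"yaw":0,"gripper":1},
])

```text
t: 3.92
ee_pos: [0.5505, -0.1297, -0.012]
ee_rot: [1.0, -0.0, -0.0, -0.0]
ft_force: [-0.4, -0.1, -0.5]
opening: 0.0854
finger_force: 0.0
```

>>> play_rows([
  {"tx":0,"ty":0,"tz":2,"yaw":0,"gripper":1},
  {"tx":0,"ty":0,"tz":1,"yaw":0,"gripper":1},
  {"tx":0,"ty":0,"tz":0,"yaw":0,"gripper":1},
])

```text
t: 4.3
ee_pos: [0.5506, -0.1298, -0.0148]
ee_rot: [1.0, -0.0, -0.0, -0.0]
ft_force: [1.1, 0.1, 0.1]
opening: 0.0851
finger_force: 0.0
```

>>> play_rows([
  {"tx":0,"ty":0,"tz":2,"yaw":0,"gripper":1},
  {"tx":0,"ty":0,"tz":2,"yaw":0,"gripper":1},
  {"tx":0,"ty":0,"tz":0,"yaw":0,"gripper":1},
])

```text
t: 4.68
ee_pos: [0.5505, -0.1297, -0.0189]
ee_rot: [1.0, -0.0, -0.0, -0.0]
ft_force: [0.7, 0.3, -0.7]
opening: 0.0854
finger_force: 0.0
```

>>> play_rows([
  {"tx":0,"ty":0,"tz":2,"yaw":0,"gripper":1},
  {"tx":0,"ty":0,"tz":2,"yaw":0,"gripper":1},
  {"tx":0,"ty":0,"tz":0,"yaw":0,"gripper":1},
])

```text
t: 5.05
ee_pos: [0.5505, -0.1297, -0.0229]
ee_rot: [1.0, -0.0, -0.0, -0.0]
ft_force: [0.3, -0.3, 0.4]
opening: 0.0852
finger_force: 0.0
```

>>> play_rows([
  {"tx":0,"ty":0,"tz":2,"yaw":0,"gripper":1},
  {"tx":0,"ty":0,"tz":2,"yaw":0,"gripper":1},
  {"tx":0,"ty":0,"tz":0,"yaw":0,"gripper":1},
])

```text
t: 5.42
ee_pos: [0.5505, -0.1297, -0.0269]
ee_rot: [1.0, -0.0, -0.0, -0.0]
ft_force: [-0.0, 0.3, 0.0]
opening: 0.0852
finger_force: 0.0
```

No contact down to TCP z = −0.027, which agrees with the camera: the open tips are about 38 mm behind the TCP. So I set the TCP to z = 0.014, putting the tips at about 52 mm, and move in behind the shaft.

>>> play_rows([
  {"tx":0,"ty":0,"tz":-41,"yaw":0,"gripper":1},
  {"tx":1,"ty":-30,"tz":0,"yaw":0,"gripper":1},
  {"tx":0,"ty":-30,"tz":0,"yaw":0,"gripper":1},
  {"tx":0,"ty":0,"tz":0,"yaw":0,"gripper":1},
  {"tx":0,"ty":0,"tz":0,"yaw":0,"gripper":1},
])

```text
t: 6.05
ee_pos: [0.5519, -0.0702, 0.0144]
ee_rot: [1.0, 0.0, 0.0, 0.0]
ft_force: [0.1, -0.1, 0.3]
opening: 0.0856
finger_force: 0.0
```

```bash
python3 - <<'E'
from plant import *
from h import *
from scipy.spatial.transform import Rotation as R
s=observe();print(s["t"],s["ee_pos"],s["ee_rot"])
T=np.eye(4);T[:3,:3]=R.from_quat(s["ee_rot"]).as_matrix();T[:3,3]=s["ee_pos"]
c=capture("wrist");W=cloud(c,T@c["mount"]);np.savez("w3.npz",**c);cv2.imwrite("pics/w3.png",c["color"][:,:,::-1])
z=c["z_map"]
# slice around x=.55..565 : profile y -> z
for x0 in (.556,.59):
  m=(z>0)&(abs(W[...,0]-x0)<.004)
  for y in np.arange(-.03,.07,.005):
    k=m&(abs(W[...,1]-y)<.0025)
    if k.sum()>3: print(x0,y.round(3),k.sum(),np.percentile(W[k][:,2],[5,50,95]).round(4))
E
```

```text
6.05 [ 0.5518853  -0.07015198  0.01439908] [9.99999965e-01 7.91728392e-05 1.41940718e-04 2.07199199e-04]
0.556 -0.03 1511 [1.000e-04 7.720e-02 1.202e-01]
0.556 -0.025 688 [-0.0003  0.0868  0.1138]
0.556 -0.02 421 [0.0105 0.0604 0.1067]
0.556 -0.015 1454 [0.0114 0.1036 0.1069]
0.556 -0.01 1884 [0.0959 0.107  0.1169]
0.556 -0.005 440 [-0.0004  0.0981  0.1097]
0.556 0.0 165 [-0.0008  0.0002  0.0011]
0.556 0.005 333 [-0.0002  0.0078  0.0108]
0.556 0.01 185 [0.0092 0.0102 0.0111]
0.556 0.015 1322 [0.0099 0.0468 0.0637]
0.556 0.02 1098 [0.0099 0.0664 0.0709]
0.556 0.025 531 [0.0095 0.0708 0.0729]
0.556 0.03 7 [0.009  0.0093 0.0097]
0.59 -0.03 200 [-0.0009  0.0003  0.0014]
0.59 -0.025 197 [-0.0007  0.0003  0.0013]
0.59 -0.02 199 [-0.0009  0.0002  0.0013]
0.59 -0.015 201 [-0.0008  0.0002  0.0012]
0.59 -0.01 194 [-0.001   0.0003  0.0013]
0.59 -0.005 199 [-0.0007  0.0002  0.0013]
0.59 0.0 197 [-0.0008  0.0002  0.0014]
0.59 0.005 386 [-0.0003  0.0078  0.0108]
0.59 0.01 223 [0.0091 0.0103 0.0112]
0.59 0.015 1722 [0.0101 0.0474 0.0646]
0.59 0.02 973 [0.0097 0.0652 0.0693]
0.59 0.025 238 [0.0093 0.0103 0.0407]
0.59 0.03 5 [0.0093 0.0095 0.0098]
```

View pics/w3.png

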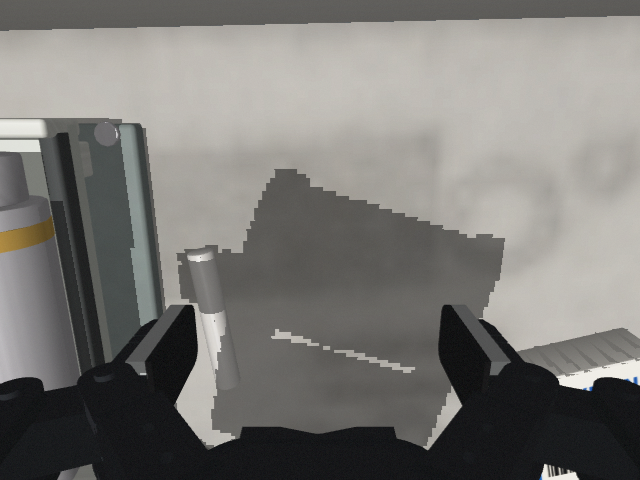

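The shaft is at left in the wrist view (band at (25,237)), with the dowel at (212,315). The depth slice puts the shaft centre at y ≈ 0.034, so contact should come at TCP y ≈ −0.040. Now the accelerating push, with the final stretch left to roll free.

>>> play_rows([
  {"tx":0,"ty":-15,"tz":2,"yaw":0,"gripper":1},
  {"tx":0,"ty":-10,"tz":0,"yaw":0,"gripper":1},
  {"tx":0,"ty":0,"tz":0,"yaw":0,"gripper":1},
])

```text
t: 6.48
ee_pos: [0.5515, -0.0439, 0.0121]
ee_rot: [1.0, 0.001, -0.0, -0.0]
ft_force: [-0.1, 0.9, 0.3]
opening: 0.0853
finger_force: 0.0
```

>>> play_rows([
  {"tx":0,"ty":-5,"tz":0,"yaw":0,"gripper":1},
  {"tx":0,"ty":-9,"tz":0,"yaw":0,"gripper":1},
  {"tx":0,"ty":-14,"tz":0,"yaw":0,"gripper":1},
  {"tx":0,"ty":-19,"tz":0,"yaw":0,"gripper":1},
  {"tx":0,"ty":0,"tz":0,"yaw":0,"gripper":1},
  {"tx":0,"ty":3,"tz":0,"yaw":0,"gripper":1},
  {"tx":0,"ty":0,"tz":0,"yaw":0,"gripper":1},
])

```text
t: 7.35
ee_pos: [0.5517, -0.0011, 0.0122]
ee_rot: [1.0, -0.0, -0.0, -0.0]
ft_force: [-1.1, 0.2, -0.6]
opening: 0.0855
finger_force: 0.0
```

```bash
python3 - <<'E'
from plant import *
from h import *
s=observe();print(s["t"],s["ee_pos"])
c=capture("top");np.savez("top4.npz",**c)
a=c["color"][90:330,130:450,::-1];d=capture("scene");b=d["color"][150:390,150:470,::-1]
cv2.imwrite("pics/m4.png",np.hstack([cv2.resize(x,(400,300)) for x in(a,b)]))
E
```

```text
7.35 [ 0.55168183 -0.00114029  0.01223038]
```

View pics/m4.png

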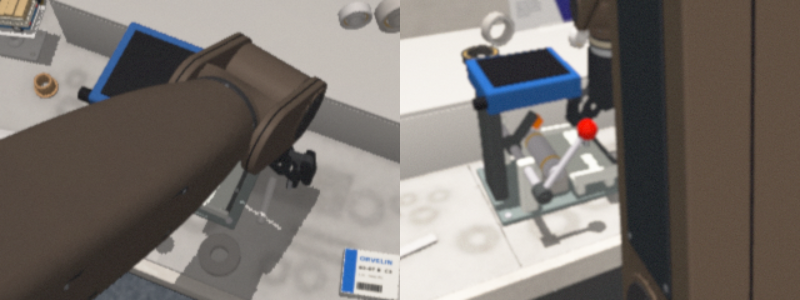

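The right panel shows the shaft near (540,165), in the vee area under the jaw, and the gripper clear of the head. I'll retreat and check.

>>> play_rows([
  {"tx":0,"ty":30,"tz":0,"yaw":0,"gripper":1},
  {"tx":0,"ty":40,"tz":-20,"yaw":0,"gripper":0},
  {"tx":0,"ty":40,"tz":-45,"yaw":0,"gripper":0},
  {"tx":0,"ty":30,"tz":-50,"yaw":0,"gripper":0},
  {"tx":0,"ty":0,"tz":-60,"yaw":0,"gripper":0},
  {"tx":0,"ty":0,"tz":-60,"yaw":0,"gripper":0},
  {"tx":0,"ty":0,"tz":0,"yaw":0,"gripper":0},
])

```text
t: 8.32
ee_pos: [0.5547, -0.1426, 0.2549]
ee_rot: [1.0, -0.001, 0.006, 0.003]
ft_force: [0.1, -0.2, -0.7]
opening: 0.0
finger_force: 0.0
```

```bash
python3 - <<'E'
from plant import *
from h import *
s=observe();print(s["t"],s["ee_pos"],s["q"])
c=capture("top");W=cloud(c);np.savez("top5.npz",**c)
d=capture("scene");np.savez("scene5.npz",**d)
a=c["color"][90:330,130:450,::-1];b=d["color"][170:350,190:430,::-1]
cv2.imwrite("pics/m5.png",np.hstack([cv2.resize(x,(400,300)) for x in(a,b)]))
for n,k in(("top",c),("scene",d)):
    V=cloud(k)
    m=(V[...,0]>.48)&(V[...,0]<.61)&(V[...,1]>.03)&(V[...,1]<.15)&(V[...,2]>.05)&(V[...,2]<.085)
    for x0 in(.50,.52,.54,.56,.58,.60):
        q=V[m&(abs(V[...,0]-x0)<.008)]
        if len(q): i=q[:,2].argmax();print(n,x0,len(q),"top pt",q[i].round(4),"y range",q[:,1].min().round(3),q[:,1].max().round(3))
    M=red(k);print(n,"red",np.median(V[M],0) if M.any() else None,M.sum())
E
```

```text
8.325 [ 0.55472946 -0.14263168  0.25493467] [-4.28796363e-01  1.85661643e-02  1.78773283e+00  9.26083692e-05
  1.32183907e+00  1.14302295e+00]
top red [0.84838231 0.59395628 0.03717621] 1
scene 0.5 108 top pt [0.5066 0.1144 0.0721] y range 0.104 0.145
scene 0.52 92 top pt [0.5133 0.1178 0.0735] y range 0.099 0.139
scene 0.54 102 top pt [0.5359 0.1152 0.0728] y range 0.099 0.146
scene 0.56 102 top pt [0.5627 0.1154 0.0734] y range 0.099 0.146
scene 0.58 88 top pt [0.576  0.1147 0.0726] y range 0.1 0.141
scene 0.6 34 top pt [0.5927 0.115  0.0728] y range 0.103 0.13
scene red [0.40983166 0.10360055 0.17376664] 158
```

View pics/m5.png

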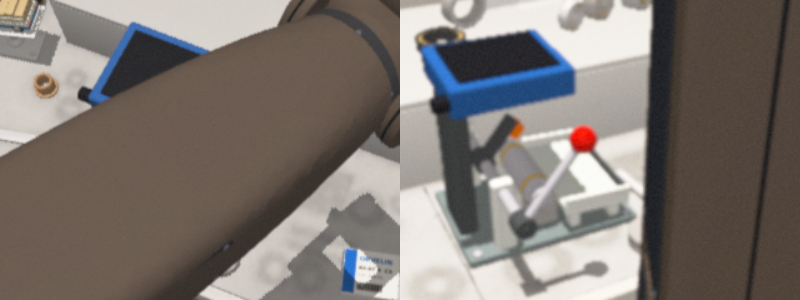

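The left panel is mostly arm. In the right panel the shaft lies in the vee around (525,165), with the red knob at (583,140) still up. Depth puts its top at y = 0.115 along its full length and z ≈ 0.07, so it is seated, parallel and untouched. Next is the clamp: I bring the closed fingers over the knob.

>>> play_rows([
  {"tx":-43,"ty":0,"tz":0,"yaw":0,"gripper":0},
  {"tx":-43,"ty":0,"tz":0,"yaw":0,"gripper":0},
  {"tx":-40,"ty":-20,"tz":0,"yaw":0,"gripper":0},
  {"tx":0,"ty":-40,"tz":0,"yaw":0,"gripper":0},
  {"tx":0,"ty":-40,"tz":0,"yaw":0,"gripper":0},
  {"tx":0,"ty":0,"tz":0,"yaw":0,"gripper":0},
])

```text
t: 9.18
ee_pos: [0.4243, -0.0387, 0.2449]
ee_rot: [1.0, 0.002, -0.002, -0.001]
ft_force: [-0.5, -1.4, -0.3]
opening: 0.0001
finger_force: 0.0
```

```bash
python3 - <<'E'
from plant import *
from h import *
from scipy.spatial.transform import Rotation as R
s=observe();print(s["t"],s["ee_pos"],s["ee_rot"],s["q"])
T=np.eye(4);T[:3,:3]=R.from_quat(s["ee_rot"]).as_matrix();T[:3,3]=s["ee_pos"]
c=capture("wrist");P=cloud(c,c["mount"]);W=cloud(c,T@c["mount"])
m=(c["z_map"]>0)&(abs(P[...,1])<.02)&(abs(P[...,0])<.02)&(P[...,2]<.02)
q=P[m];print("tip",q[:,2].max(),q[q[:,2]>q[:,2].max()-.004].min(0),q[q[:,2]>q[:,2].max()-.004].max(0))
M=red(c);print("red",M.sum());
if M.sum()>30:
    v,u=np.nonzero(M);print(u.min(),u.max(),v.min(),v.max(),np.median(W[M],0),W[M].max(0),W[M].min(0),ray(c,u.mean(),v.mean(),.166,T@c["mount"]))
cv2.imwrite("pics/w6.png",c["color"][:,:,::-1])
E
```

```text
9.175 [ 0.42433254 -0.03866305  0.24487624] [ 9.99996320e-01  1.64868723e-03 -1.98748995e-03 -8.31368723e-04] [-3.30123360e-01 -3.21819382e-01  2.10530302e+00  2.83468458e-04
  1.36240882e+00  1.23731634e+00]
tip -0.028563552121508712 [ 0.00507918 -0.01097604 -0.03255686] [ 0.01005198  0.01216646 -0.02856355]
red 1513
73 117 223 265 [0.42009513 0.09459942 0.17671463] [0.49406026 0.10925887 0.41287441] [ 0.40537341 -0.03898081  0.16659073] [0.41652918 0.10094926 0.166     ]
```

View pics/w6.png

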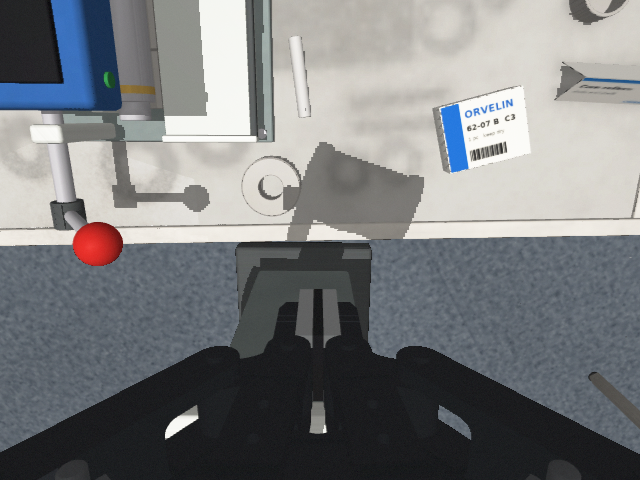

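The wrist view shows the knob at (97,244), closed fingers at (318,300), the ring, dowel and carton undisturbed, and the shaft end at (140,95). The knob centre is at about (0.417, 0.101), and the closed tips are about 28 mm behind the TCP.

>>> play_rows([
  {"tx":-1,"ty":-45,"tz":0,"yaw":0,"gripper":0},
  {"tx":0,"ty":-45,"tz":0,"yaw":0,"gripper":0},
  {"tx":0,"ty":-45,"tz":0,"yaw":0,"gripper":0},
  {"tx":0,"ty":0,"tz":40,"yaw":0,"gripper":0},
  {"tx":0,"ty":0,"tz":30,"yaw":0,"gripper":0},
  {"tx":0,"ty":0,"tz":10,"yaw":0,"gripper":0},
  {"tx":0,"ty":0,"tz":0,"yaw":0,"gripper":0},
])

```text
t: 10.1
ee_pos: [0.4245, 0.0936, 0.1665]
ee_rot: [1.0, -0.001, -0.001, 0.0]
ft_force: [-0.3, -0.2, -0.0]
opening: -0.0001
finger_force: 0.0
```

>>> play_rows([
  {"tx":0,"ty":0,"tz":4,"yaw":0,"gripper":0},
  {"tx":0,"ty":0,"tz":4,"yaw":0,"gripper":0},
  {"tx":0,"ty":1,"tz":4,"yaw":0,"gripper":0},
  {"tx":0,"ty":2,"tz":4,"yaw":0,"gripper":0},
  {"tx":0,"ty":2,"tz":4,"yaw":0,"gripper":0},
  {"tx":0,"ty":0,"tz":0,"yaw":0,"gripper":0},
])

```text
t: 10.85
ee_pos: [0.4259, 0.0874, 0.1494]
ee_rot: [1.0, 0.0, 0.001, 0.002]
ft_force: [-0.7, -3.6, 6.5]
opening: -0.0
finger_force: 3.2
```

```bash
cat > k.py <<'E'
from plant import *
from h import *
from scipy.spatial.transform import Rotation as R
s=observe();print(s["t"],s["ee_pos"],s["ee_rot"],s["ft_force"])
T=np.eye(4);T[:3,:3]=R.from_quat(s["ee_rot"]).as_matrix();T[:3,3]=s["ee_pos"]
d=capture("scene");V=cloud(d);M=red(d)
if M.sum()>20:
    p=np.median(V[M],0);r=p-d["pose"][:3,3];r/=np.linalg.norm(r);c=p+.0135*r
    print("knob",M.sum(),c.round(4),"theta",(1.1-np.arctan2(c[2]-.085,.1645-c[1])).round(3))
c=capture("wrist");M=red(c);W=cloud(c,T@c["mount"]);P=cloud(c,c["mount"])
print("wrist red",M.sum(),np.median(W[M],0) if M.any() else 0)
cv2.imwrite("pics/k%.0f.png"%(s["t"]*10),np.hstack([cv2.resize(x[:,:,::-1],(400,300)) for x in(d["color"][150:390,150:470],c["color"])]))
E
python3 k.py; ls pics
```

```text
10.85 [0.42593465 0.08737443 0.14937971] [9.99996708e-01 3.51566608e-04 1.15011214e-03 2.26668091e-03] [-0.65393887 -3.5969337   6.45790812]
knob 158 [0.4209 0.0925 0.1611] theta 0.287
wrist red 181 [0.42751262 0.09751986 0.16893664]
k108.png
m2.png
m4.png
m5.png
scene0.png
scene2.png
top0.png
top2.png
w1.png
w3.png
w6.png
```

Contact made, with 6.5 N on the tool, and the clamp is swinging (about 0.29 rad). I follow the knob's arc.

>>> play_rows([
  {"tx":-1,"ty":1,"tz":6,"yaw":0,"gripper":0},
  {"tx":0,"ty":2,"tz":6,"yaw":0,"gripper":0},
  {"tx":0,"ty":2,"tz":6,"yaw":0,"gripper":0},
  {"tx":0,"ty":3,"tz":6,"yaw":0,"gripper":0},
  {"tx":0,"ty":3,"tz":6,"yaw":0,"gripper":0},
  {"tx":0,"ty":3,"tz":6,"yaw":0,"gripper":0},
  {"tx":0,"ty":0,"tz":0,"yaw":0,"gripper":0},
])

```text
t: 11.82
ee_pos: [0.4226, 0.0754, 0.11]
ee_rot: [1.0, -0.0, -0.001, -0.0]
ft_force: [-0.3, -0.2, 0.2]
opening: 0.0001
finger_force: 0.0
```

```bash
python3 k.py
```

```text
11.825 [0.42263505 0.0754439  0.11004453] [ 9.99998741e-01 -3.79434596e-04 -1.46220699e-03 -4.85864113e-04] [-0.28486201 -0.15481574  0.24997864]
knob 129 [0.4198 0.0658 0.1211] theta 0.749
wrist red 610 [0.42589214 0.06224436 0.13101884]
```

>>> play_rows([
  {"tx":0,"ty":6,"tz":0,"yaw":0,"gripper":0},
  {"tx":0,"ty":4,"tz":5,"yaw":0,"gripper":0},
  {"tx":0,"ty":2,"tz":6,"yaw":0,"gripper":0},
  {"tx":0,"ty":1,"tz":6,"yaw":0,"gripper":0},
  {"tx":0,"ty":1,"tz":6,"yaw":0,"gripper":0},
  {"tx":0,"ty":0,"tz":5,"yaw":0,"gripper":0},
  {"tx":0,"ty":0,"tz":0,"yaw":0,"gripper":0},
])

```text
t: 12.8
ee_pos: [0.4231, 0.0616, 0.0825]
ee_rot: [1.0, -0.0, -0.001, -0.0]
ft_force: [-0.4, 0.6, -0.6]
opening: -0.0001
finger_force: 0.0
```

```bash
python3 k.py
```

```text
12.8 [0.42308314 0.06157622 0.08252351] [ 9.99999517e-01 -2.28607806e-04 -8.60690849e-04 -4.16446787e-04] [-0.43440878  0.6133041  -0.6432157 ]
knob 120 [0.42   0.0598 0.0931] theta 1.023
wrist red 6 [0.42871538 0.05916543 0.10213456]
```

>>> play_rows([
  {"tx":0,"ty":1,"tz":3,"yaw":0,"gripper":0},
  {"tx":0,"ty":0,"tz":2,"yaw":0,"gripper":0},
  {"tx":0,"ty":0,"tz":1,"yaw":0,"gripper":0},
  {"tx":0,"ty":0,"tz":0,"yaw":0,"gripper":0},
])

```text
t: 13.4
ee_pos: [0.4238, 0.0601, 0.0773]
ee_rot: [1.0, -0.0, 0.0, 0.0]
ft_force: [0.0, -1.1, 0.3]
opening: -0.0001
finger_force: 0.2
```

>>> play_rows([
  {"tx":0,"ty":0,"tz":1,"yaw":0,"gripper":0},
  {"tx":0,"ty":0,"tz":1,"yaw":0,"gripper":0},
  {"tx":0,"ty":0,"tz":0,"yaw":0,"gripper":0},
])

```text
t: 13.78
ee_pos: [0.4238, 0.0602, 0.0753]
ee_rot: [1.0, -0.0, 0.0, -0.0]
ft_force: [0.5, -0.6, 0.7]
opening: -0.0003
finger_force: 0.4
```

```bash
python3 k.py
```

```text
13.775 [0.42380136 0.06023948 0.0752783 ] [ 9.99999987e-01 -1.42621159e-04  6.88613502e-05 -2.23232992e-05] [ 0.50042168 -0.62464532  0.69178003]
knob 116 [0.4191 0.0595 0.0863] theta 1.088
wrist red 0 0
```

>>> play_rows([
  {"tx":0,"ty":0,"tz":1,"yaw":0,"gripper":0},
  {"tx":0,"ty":0,"tz":0,"yaw":0,"gripper":0},
])

```text
t: 14.12
ee_pos: [0.4239, 0.0602, 0.0747]
ee_rot: [1.0, -0.0, -0.0, 0.0]
ft_force: [-1.3, -1.5, 5.2]
opening: 0.0
finger_force: 2.0
```

>>> play_rows([
  {"tx":0,"ty":0,"tz":1,"yaw":0,"gripper":0},
  {"tx":0,"ty":0,"tz":0,"yaw":0,"gripper":0},
])

```text
t: 14.38
ee_pos: [0.4239, 0.0601, 0.0743]
ee_rot: [1.0, 0.0, -0.0, 0.0]
ft_force: [-2.9, -1.7, 8.4]
opening: 0.0002
finger_force: 4.2
```

The force climbs while the tool stands still, so the pad is on the shaft. I back off straight up and check.

>>> play_rows([
  {"tx":0,"ty":0,"tz":-5,"yaw":0,"gripper":0},
  {"tx":0,"ty":0,"tz":-40,"yaw":0,"gripper":0},
  {"tx":0,"ty":0,"tz":-60,"yaw":0,"gripper":0},
  {"tx":0,"ty":0,"tz":-60,"yaw":0,"gripper":0},
  {"tx":0,"ty":50,"tz":0,"yaw":0,"gripper":0},
  {"tx":0,"ty":50,"tz":0,"yaw":0,"gripper":0},
  {"tx":0,"ty":0,"tz":0,"yaw":0,"gripper":0},
  {"tx":0,"ty":0,"tz":0,"yaw":0,"gripper":0},
])

```text
t: 15.38
ee_pos: [0.4235, -0.0394, 0.2378]
ee_rot: [1.0, -0.0, -0.0, -0.001]
ft_force: [-0.0, -0.0, -0.2]
opening: 0.0
finger_force: 0.0
```

```bash
python3 k.py; ls -t pics|head -1; cp pics/$(ls -t pics|head -1) pics/final.png
```

```text
15.375 [ 0.42345561 -0.03935649  0.23775843] [ 9.99999672e-01 -4.77638949e-04 -3.56170765e-04 -5.48417502e-04] [-0.04541838 -0.03150551 -0.23392497]
knob 125 [0.42   0.0591 0.0867] theta 1.083
wrist red 890 [0.41987561 0.05635885 0.09666889]
k154.png
```

View pics/final.png

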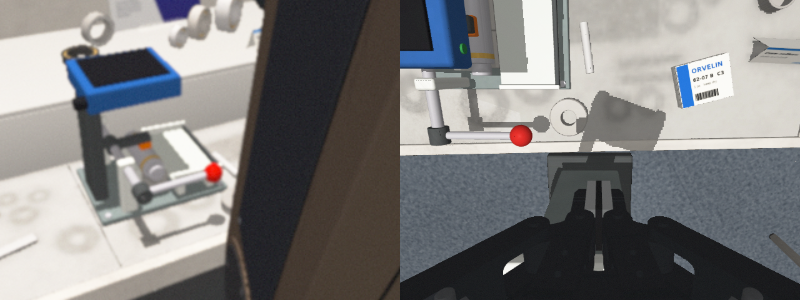

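The lever is level (knob at (213,172) left, (521,135) right), with the clamp at about 1.08–1.10 rad and the orange pad on the seated shaft at (145,145). Ring, dowel and carton are where they were, and the arm is clear.

```bash
python3 -c "
from plant import *
print(finish_job())"
```

```text
the job is handed in; nothing more can be done
None
```

The shaft is seated in the vee and clamped at about 1.08 rad by my camera estimate. The job was handed in at about 15 s with the robot touching nothing, and the hand-in returned no verdict.

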